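Wedge the boot scraper into its dovetailed dock

TASK

Stand the copper-handled boot scraper in the wooden dock on the bench: slide its beech dovetail foot, blade end first, in at the wide mouth of the dock and push it straight along the way, gently but firmly, until it wedges tight between both cheeks, then let go so that it stays gripped upright on its own. Do not force it once it is tight, and leave the other things on the bench where they are.

Things in the scene. Friction and masses are not known exactly. Their poses are not given: they have to be found in the camera images.
- scraper: Boot scraper, 0.48 to 0.78 kg, standing on its waxed pale beech foot (friction about 0.3). Origin: underside of the foot, under the handle's axis; z up, x towards the nose (blade end, goes in first). Foot 18 mm high, x -25 to +75 mm, a dovetail: flanks lean in 30 degrees going up and taper 4 degrees a side; half width at the underside 34 mm at the rear, 32 at x = 0, 27 at the nose.
- handle_top (a point): Top of the scraper's upright round copper handle: 26 mm diameter, 18 to 116 mm above the foot's underside, on the origin's axis. Pushed with several newtons sideways, up or down as well as along, the foot rocks, jams short and comes loose when let go: push straight. The cheeks reach 24 mm above the foot's underside: keep above them.
- nose (a point): Front end of the foot, on its underside, 75 mm from the handle's axis. Above it, at scraper x = 66 mm, stands the steel scraper blade, 80 mm wide across y, 30 to 54 mm above the underside.
- dock: Dock of brown wood fixed to the bench; place and direction vary. Origin: on the bench under the middle of the mouth; x runs along the way from the mouth inward, z up. Base plate 8 mm thick, 120 mm wide, x = -70 (a flat landing before the mouth) to +145 mm; the foot slides on it, origin 8 mm above the bench, middle line on y = 0, its x along the dock's x.
- mouth (a point): Middle of the dock's mouth, on the plate. The cheeks' faces (x = 0 to 140 mm, undercut like the foot) narrow inward by 4 degrees a side, as the foot does: about 35 mm half width at the mouth, so the nose enters with 7 mm play a side.
- seat (a point): On the plate, 37 mm past the mouth: the mean place of the scraper's origin when wedged. The true place differs by up to 16 mm either way along the way (and 1 mm sideways), because the dark liner on the -y side is packed or worn, which no pose shows: feel for it. From first touch to tight is 1 to 4 mm of travel.
- cheek_left: Cheek on the dock's +y side; origin and axes as the dock's. Its dark liner is cork-backed and gives 1 mm for 50 N, squeezing the foot against the other cheek. A steady push of 10 to 15 N along the way makes the foot tight; it then stays by friction. Over 30 N on it crushes the cork.
- tree_a: Beech shoe tree, 240 mm long along its x, 74 mm high; origin under its middle. Bystander.
- tree_b: The other beech shoe tree, the same. Bystander.
- mallet: Wooden mallet lying, 285 mm long along its x, head at +x 65 mm high; origin under its middle. Bystander.
- weight: Squat brown-glazed stoneware boot weight with a knob, 100 mm across, 85 mm high; origin under its middle. Bystander.
- tin: Flat round dark metal polish tin, 76 mm across, 30 mm high; origin under its middle. Bystander.
- brush: Small hand brush, about 190 mm long along its x; origin under its middle. Bystander.
- horn: Flat dark wooden shoehorn, 176 mm long along its x, 5 mm thick; origin under its middle. Bystander.
Things that resemble listed ones, but are neither listed nor needed, are in the scene too. What is shaped like the dock but blue is not meant. Of the things that look like the scraper, the larger one is meant.

How it is judged:
By the outcome, as a careful person would: the job done as asked, in the order asked, and still so for the second after the job is handed in, with the robot touching nothing.
It also fails if it takes over 64 s, if anything falls off the work surface, if the arm or the gripper's body presses on something with over 40 N, if the wrist force passes 120 N, or if a joint passes its speed limit or range.

ROBOT

A 6-joint arm with a two-finger parallel gripper is mounted at the origin on the work surface. World frame = base frame: x ahead of the robot, y to its left, z up, the work surface at z = 0. Lengths are in m, angles in degrees, forces in N, time in s.
With the tool pointing down it reaches from about 0.375 to 0.9 m from the base axis. Payload 3.1 kg.
Tool frame: the origin (TCP) lies at the very end of the fingers, on their centre line; the grasp point (between the pads) lies 19 mm behind it; z points along the fingers, y is the direction in which the jaws open and shut (so a half turn about z gives the same grasp; the last joint's range is limited). The gripper opens to 87 mm and grips with 3 to 60 N. Pads are 19 mm wide; open, the fingers measure 117 mm over their backs; the gripper's body (75 mm by 190 mm) begins 51 mm behind the grasp point.
Start: joints at [-73.883, 30.224, 82.088, -0, 67.689, -10.227], TCP at [0.277, -0.56, 0.223] pointing down, gripper open.
Joint ranges: [-176.69, 176.69], [-43.24, 126.21], [12.49, 139.97], [-82, 262], [0, 151.66], [-163.58, 163.58]. Speed limits (degrees/s): [159.86, 159.86, 180, 180, 180, 180].

INTERFACE

Orientations are given as a 3x3 rotation matrix whose columns are the frame's x, y, z axes.
In Python, from rig import readout, capture, camera_model, bot, spot_in, regions_of gives the robot as it stands.
- The arm moves only by the tool send_rows, never from a script. Its argument "moves" is a list that holds one entry, the list of rows, each a list of 7 numbers: the turn, a rotation vector about the tool's x, y, z in degrees, then the shift along the tool's x, y, z in cm, then the opening, from -1 (shut) to 1 (fully open). A call has exactly 5 rows; each row shifts and turns the commanded pose from where the row before left it, along the tool's axes as they then stand; what a row does not reach is not made up. A row lasts 1/10 s, in which the tool goes at most 50 mm and 8.59 degrees, less where a joint would pass 70% of its speed; a pose out of reach is approached as far as the arm can. A call with a gripper value outside its range is refused whole. The fingers move at their own pace and stop on an object; the grip force is fixed at half the most. Time passes only in rows, so rows that do not move let the fingers close, or fill a call up. It gives the time, the measured TCP pose, the force and the opening at its end, in the units of the state.
- readout.read_state(): the state, without advancing time (a new reading comes with each control period).
- capture(name): name is "scene" or "top" or "wrist"; returns the picture (420x560x3 uint8, blue, green, red); there is no depth.
- camera_model(name): a dict with "camera_matrix" (3x3 intrinsics, pixels), "pose" (4x4, takes a point from camera to world coordinates). Camera axes: x right, y up, looking along -z (the intrinsics and any distortion apply to the point x, -y, -z); pixel columns grow to the right and rows downward; lengths in m; the calibration is good to about 2 mm. The wrist camera is an equidistant fisheye: a pixel r from the principal point sees the ray r / f radians off the axis. A picture is of the moment at which its call begins: read the wrist's pose just before it. camera_model takes no time and is no camera call; for the wrist camera it gives the pose at the moment of the call.
- bot.hand_in(): hands the job in, once; it reports no verdict.
Trained networks look in the newest picture that a camera, given by its name, has taken for a name from the list of things; names that differ only in an ending like _2 or _b are one class to them, and where a whole thing is asked for, a point or a joint stands for the part that bears it (a point fixed in the world has none). Each returns a list of dicts, best first, with "p" (0 to 1); they miss things now and then, are a little off and sometimes report something else, mostly with a low value. They report only what shows in the picture. A call takes as long as a camera call. They do not tell look-alikes from the thing itself.
- spot_in(camera, thing): "location" ([x, y, z] in m, in world coordinates, good to about 4 mm: the middle of the surface that is visible of it).
- regions_of(camera, thing): "mask" (420x560 bool, what is visible of it).
The state is a dict: "time_s": time; "joint_positions": joint angles; "qvel": joint speeds; "tau": joint torques, N m; "position": TCP position; "tcp_rot": TCP orientation; "force": force on the tool from outside, world axes, zero at the start; "moment": the same for the moment, N m; "opening": opening from 0.0 (shut) to 1.0 (fully open).
Only numpy, scipy, OpenCV 4.12 (cv2) and the standard library are available. Lean on these libraries where they do the work, as an engineer would, in place of code of your own. Each camera call takes 0.05 s, during which the arm holds its last target. There are 200 camera calls.

## Working session

There is one attempt and no reset: what is moved stays moved. The work goes in short steps, Python scripts to look and compute and a tool call to move; the robot and the scene stay as the last step left them, time stands still between calls to the robot, and variables do not carry over. Pictures are saved under pics/ and viewed, about 8 in all and at most 12, crops included, and the job is handed in when it is done.

Besides the shell and the picture viewer there is one more tool, called after "Call:" as name([rows], argument=value, ...), one row to a line, values as JSON. send_rows: Moves the arm, as the interface text tells. Its arguments: {"type":"object","properties":{"moves":{"type":"array","items":{"type":"array","items":{"type":"array","items":{"type":"number"}}}}},"required":["moves"]}

```bash
mkdir -p pics; ls; python3 - <<'E'
from rig import *
import cv2,numpy as np
s=readout.read_state(); print({k:np.round(v,3).tolist() for k,v in s.items()})
for c in ["scene","top"]:
    im=capture(c); cv2.imwrite(f"pics/{c}1.png",im)
    m=camera_model(c); print(c,np.round(m["camera_matrix"],1).tolist(),np.round(m["pose"],3).tolist(), [k for k in m])
    for t in ["scraper","handle_top","nose","dock","mouth","cheek_left","weight"]:
        for d in spot_in(c,t)[:4]: print(c,t,round(d["p"],2),np.round(d["location"],3).tolist())
print(readout.read_state()["time_s"])
E
```

```text
pics
{'time_s': 0.0, 'joint_positions': [-73.881, 30.278, 82.157, 0.001, 67.689, -10.228], 'qvel': [0.034, 0.008, -0.017, 0.103, -0.142, -0.102], 'tau': [0.0, -44.004, -17.66, 0.063, 0.059, -0.0], 'position': [0.277, -0.559, 0.222], 'tcp_rot': [[0.896, 0.444, -0.001], [0.444, -0.896, 0.002], [0.0, -0.002, -1.0]], 'force': [-0.62, -0.145, 0.285], 'moment': [0.068, 0.009, -0.006], 'opening': 0.998}
scene [[460.6, 0.0, 285.5], [0.0, 460.6, 200.9], [0.0, 0.0, 1.0]] [[0.259, -0.624, 0.737, 1.67], [0.966, 0.152, -0.211, -0.365], [0.019, 0.767, 0.642, 1.058], [0.0, 0.0, 0.0, 1.0]] ['camera_matrix', 'pose']
scene scraper 0.88 [0.578, -0.296, 0.017]
scene scraper 0.73 [0.658, 0.339, 0.049]
scene scraper 0.57 [0.44, -0.35, 0.023]
scene scraper 0.46 [0.536, 0.112, 0.029]
scene handle_top 0.59 [0.446, -0.349, 0.025]
scene handle_top 0.58 [0.579, -0.297, 0.019]
scene nose 0.95 [0.576, -0.295, 0.022]
scene nose 0.86 [0.445, -0.349, 0.023]
scene dock 0.97 [0.572, 0.075, 0.009]
scene dock 0.56 [0.368, -0.112, 0.011]
scene mouth 0.96 [0.368, -0.116, 0.008]
scene mouth 0.71 [0.574, 0.077, 0.012]
scene
[... 184 characters left out ...]
[0.0, 523.9, 213.7], [0.0, 0.0, 1.0]] [[-0.029, 0.992, -0.123, 0.363], [-1.0, -0.028, 0.008, -0.025], [0.004, 0.124, 0.992, 1.617], [0.0, 0.0, 0.0, 1.0]] ['camera_matrix', 'pose']
top scraper 0.78 [0.57, -0.286, 0.018]
top scraper 0.63 [0.446, -0.341, 0.012]
top scraper 0.41 [0.567, 0.081, 0.008]
top handle_top 0.63 [0.448, -0.341, 0.011]
top handle_top 0.56 [0.565, -0.282, 0.017]
top nose 0.94 [0.568, -0.278, 0.016]
top nose 0.75 [0.446, -0.342, 0.012]
top dock 0.89 [0.366, -0.115, 0.008]
top mouth 0.7 [0.366, -0.121, 0.011]
top cheek_left 0.97 [0.528, 0.114, 0.032]
top cheek_left 0.88 [0.338, -0.079, 0.034]
top cheek_left 0.47 [0.564, 0.081, 0.009]
top weight 0.91 [0.632, 0.348, 0.054]
0.8
```

View pics/scene1.png

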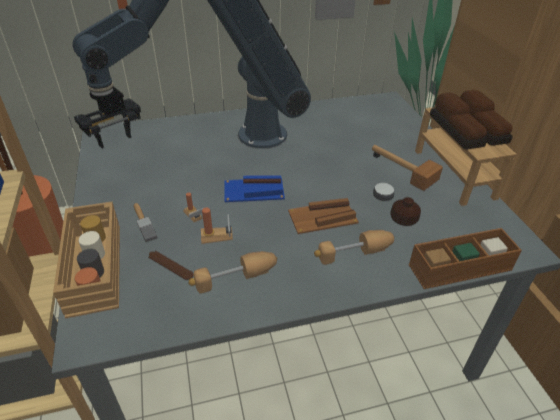

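View pics/top1.png

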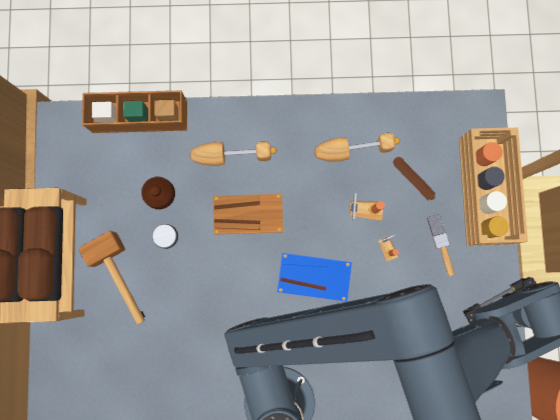

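Candidates for the scraper: the larger at top (368,209) / scene (212,225), the smaller at top (389,247) / scene (193,205). For the dock: brown at top (248,214), blue at top (314,277). I choose the larger scraper and the brown dock, and check both with a crop.

```bash
python3 - <<'E'
import cv2
im=cv2.imread("pics/top1.png")[180:265,205:405]
cv2.imwrite("pics/crop1.png",cv2.resize(im,None,fx=4,fy=4,interpolation=cv2.INTER_CUBIC))
E
```

```text
(no output)
```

View pics/crop1.png

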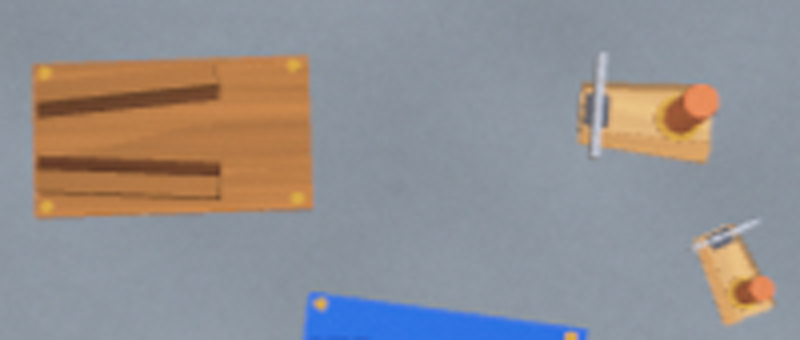

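```bash
cat > h.py <<'E'
from rig import *
import numpy as np, cv2
from scipy.spatial.transform import Rotation as R
def ray(c,uv,z,m=None):
    m=m or camera_model(c);K=m["camera_matrix"];P=m["pose"];x=(uv[0]-K[0][2])/K[0][0];y=(uv[1]-K[1][2])/K[1][1]
    if c=="wrist":
        r=np.hypot(x,y); s=np.tan(r)/r if r>1e-9 else 1; x*=s;y*=s
    d=P[:3,:3]@np.array([x,-y,-1]);o=P[:3,3];return o+d*(z-o[2])/d[2]
def proj(c,X,m=None):
    m=m or camera_model(c);K=m["camera_matrix"];P=m["pose"];p=P[:3,:3].T@(np.asarray(X)-P[:3,3]);x,y,z=p[0],-p[1],-p[2]
    r=np.hypot(x,y)
    if c=="wrist": s=np.arctan2(r,z)/max(r,1e-9)
    else: s=1/z
    return np.array([K[0][0]*x*s+K[0][2],K[1][1]*y*s+K[1][2]])
def go(pos,yd):  # target tcp, tool y heading (deg in world), pointing down -> total turn (tool axes), shift (tool axes, cm), from current measured
    s=readout.read_state();Rm=np.array(s["tcp_rot"]);a=np.radians(yd);y=np.array([np.cos(a),np.sin(a),0]);z=np.array([0,0,-1.]);T=np.c_[np.cross(y,z),y,z]
    print("turn",np.round(R.from_matrix(Rm.T@T).as_rotvec(degrees=True),2),"shift cm in start axes",np.round(Rm.T@(np.array(pos)-s["position"])*100,2),"in target axes",np.round(T.T@(np.array(pos)-s["position"])*100,2))
E
python3 - <<'E'
from h import *
f=lambda u,v,z:ray("top",(205+(u+.5)/4-.5,180+(v+.5)/4-.5),z)
c=[f(*p,.008) for p in[(33,65),(306,56),(312,209),(36,217)]]
for p in c: print(np.round(p,4))
back=(c[0]+c[3])/2; fr=(c[1]+c[2])/2; d=back-fr; print("len",np.linalg.norm(d),"w",np.linalg.norm(c[1]-c[2]),"head",np.degrees(np.arctan2(d[1],d[0])),"mouth",fr+d/np.linalg.norm(d)*.07, "ctr",sum(c)/4)
h=f(702,102,.116);b1=f(604,55,.054);b2=f(596,157,.054);bm=(b1+b2)/2
print("handle",h,"blade",b1,b2,np.linalg.norm(b1-b2),"d",np.linalg.norm((bm-h)[:2]),"head",np.degrees(np.arctan2(*(bm-h)[1::-1])))
w=b1-b2;print("blade perp",np.degrees(np.arctan2(w[1],w[0]))+90)
go([h[0],h[1],.2],-90)
E
```

```text
[0.6258 0.1871 0.008 ]
[ 0.6269 -0.025   0.008 ]
[ 0.5074 -0.0263  0.008 ]
[0.5073 0.1862 0.008 ]
len 0.21232748351365646 w 0.1194574709719334 head 90.15433440946367 mouth [0.56694565 0.04435912 0.008     ] ctr [0.56684823 0.08052273 0.008     ]
handle [ 0.56734572 -0.31062187  0.116     ] blade [ 0.61370817 -0.25015849  0.054     ] [ 0.53635534 -0.24061385  0.054     ] 0.07793946269841041 d 0.06568692129662382 head 83.28042071341255
blade perp 82.96577499966588
turn [1.000e-02 0.000e+00 2.634e+01] shift cm in start axes [37.06 -9.49  2.26] in target axes [ 29.   -24.95   2.26]
```

Call:
send_rows([
  [[0,0,8.3,0,0,0,1],[0,0,8.3,0,0,0,1],[0,0,8.3,0,0,0,1],[0,0,8.3,0,0,0,1],[0,0,0,0,0,0,1]],
])

```text
time_s: 1.3
position: [0.2774, -0.5601, 0.2226]
tcp_rot: [[0.993, -0.119, 0.0], [-0.119, -0.993, -0.0], [0.0, 0.0, -1.0]]
force: [0.6, 0.1, 0.1]
opening: 0.999
```

```bash
python3 - <<'E'
from h import *
go([.567,-.311,.23],-97)
E
```

```text
turn [ 0.   -0.    0.16] shift cm in start axes [ 25.79 -28.18  -0.74] in target axes [ 25.71 -28.25  -0.74]
```

Call:
send_rows([
  [[0,0,0,2.6,-2.8,0,1],[0,0,0,2.6,-2.8,0,1],[0,0,0,2.6,-2.8,0,1],[0,0,0,2.6,-2.8,0,1],[0,0,0,2.6,-2.8,0,1]],
])

```text
time_s: 1.8
position: [0.4242, -0.4355, 0.2226]
tcp_rot: [[0.993, -0.116, 0.0], [-0.116, -0.993, -0.0], [0.0, 0.0, -1.0]]
force: [-0.5, 0.1, 0.7]
opening: 0.999
```

Call:
send_rows([
  [[0,0,0,2.6,-2.8,0,1],[0,0,0,2.6,-2.8,0,1],[0,0,0,2.6,-2.8,0,1],[0,0,0,2.6,-2.8,0,1],[0,0,0,2.4,-3.0,0,1]],
])

```text
time_s: 2.3
position: [0.5685, -0.31, 0.2226]
tcp_rot: [[0.993, -0.116, 0.0], [-0.116, -0.993, -0.0], [0.0, 0.0, -1.0]]
force: [0.1, -0.7, -0.5]
opening: 0.998
```

```bash
python3 - <<'E'
from h import *
m=camera_model("wrist");im=capture("wrist");cv2.imwrite("pics/w1.png",im)
print(readout.read_state()["position"],np.round(m["pose"],3),m["camera_matrix"])
for t in ["handle_top","nose"]:
  for d in spot_in("wrist",t)[:3]: print(t,round(d["p"],2),np.round(d["location"],3))
print("pred handle",proj("wrist",[.5673,-.3106,.116],m),"blade",proj("wrist",[.6137,-.2502,.054],m),proj("wrist",[.5364,-.2406,.054],m))
E
```

```text
[ 0.57259134 -0.30480702  0.22265007] [[-0.115  0.951  0.287  0.648]
 [-0.993 -0.11  -0.033 -0.318]
 [-0.    -0.289  0.957  0.384]
 [ 0.     0.     0.     1.   ]] [[325.1922621    0.         280.38999914]
 [  0.         325.1922621  207.15427269]
 [  0.           0.           1.        ]]
handle_top 0.86 [ 0.455 -0.348  0.016]
handle_top 0.75 [ 0.577 -0.292  0.016]
nose 0.94 [ 0.579 -0.288  0.018]
nose 0.81 [ 0.457 -0.341  0.016]
pred handle [282.32092128 207.09387245] blade [218.67894761 153.38857908] [221.49457345 224.64620767]
```

View pics/w1.png

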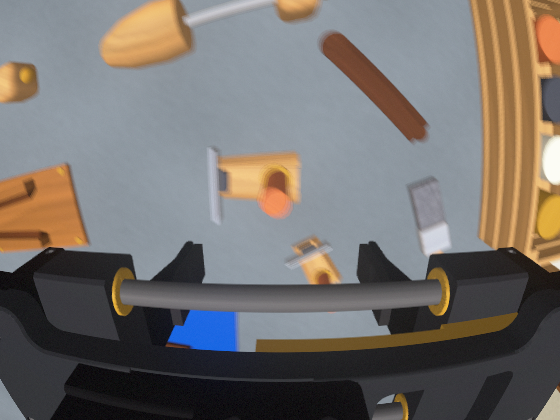

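The wrist view shows the large scraper's handle top at (276,202), its blade running (213,148) to (215,222), and the small look-alike at (318,262). The arm was still settling, so I'll repeat this at rest.

```bash
python3 - <<'E'
from h import *
m=camera_model("wrist");im=capture("wrist");cv2.imwrite("pics/w2.png",im)
print(readout.read_state()["position"],m["pose"][:3,3])
o=cv2.imread("pics/w1.png")
print("shift",cv2.phaseCorrelate(np.float32(cv2.cvtColor(o,6)[:230]),np.float32(cv2.cvtColor(im,6)[:230])))
c=im[140:230,200:310];cv2.imwrite("pics/w2c.png",cv2.resize(c,None,fx=7,fy=6.5,interpolation=cv2.INTER_CUBIC))
print("pred handle",proj("wrist",[.5673,-.3106,.116],m),"blade",proj("wrist",[.6137,-.2502,.054],m),proj("wrist",[.5364,-.2406,.054],m))
E
```

```text
[ 0.56748502 -0.31013003  0.22237399] [ 0.64816153 -0.3169728   0.38410175]
shift ((1.8602286767195437, 0.6059220511451144), 0.6473289962168093)
pred handle [283.66880133 207.08855708] blade [219.88185215 153.08145615] [222.39538582 224.42496683]
```

View pics/w2c.png

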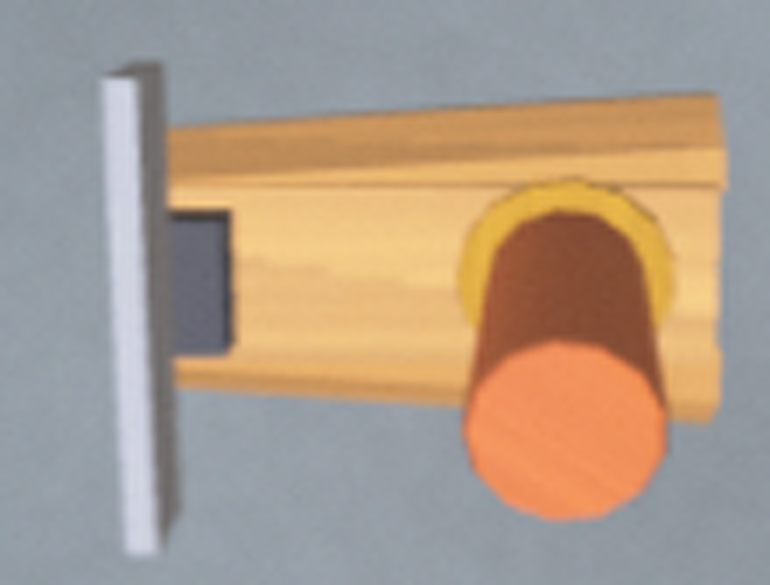

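```bash
python3 - <<'E'
from h import *
m=camera_model("wrist")
h=ray("wrist",(280.4,205.9),.116,m);a=ray("wrist",(216.4,151.1),.054,m);b=ray("wrist",(219.9,224.5),.054,m)
print(h,a,b,np.linalg.norm(a-b),np.linalg.norm(((a+b)/2-h)[:2]));d=(a+b)/2-h
print(np.degrees(np.arctan2(d[1],d[0])),np.degrees(np.arctan2(*(a-b)[1::-1]))+90)
go([.567,-.309,.051],-97)
E
```

```text
[ 0.5675385 -0.3092291  0.116    ] [ 0.61520599 -0.2483221   0.054     ] [ 0.53560364 -0.23907191  0.054     ] 0.08013799778188713 0.06600253877515931
83.15510604198768 83.37167397473947
turn [0.02 0.04 0.41] shift cm in start axes [-0.05 -0.11 17.14] in target axes [-0.06 -0.11 17.14]
```

Call:
send_rows([
  [[0,0,0,0,-0.1,3,0.7],[0,0,0,0,0,3,0.7],[0,0,0,0,0,3,0.7],[0,0,0,0,0,3,0.7],[0,0,0,0,0,0,0.7]],
])

```text
time_s: 3.0
position: [0.5632, -0.3092, 0.0983]
tcp_rot: [[0.993, -0.12, -0.008], [-0.12, -0.993, 0.006], [-0.009, -0.005, -1.0]]
force: [-0.7, 0.6, -0.2]
opening: 0.853
```

Call:
send_rows([
  [[0,0,0,0,0,2,0.7],[0,0,0,0,0,2,0.7],[0,0,0,0,0,1,0.7],[0,0,0,0,0,0,0.7],[0,0,0,0,0,0,0.7]],
])

```text
time_s: 3.5
position: [0.5677, -0.3108, 0.0537]
tcp_rot: [[0.993, -0.12, 0.001], [-0.12, -0.993, -0.001], [0.001, 0.001, -1.0]]
force: [-0.2, -0.2, -0.7]
opening: 0.855
```

```bash
python3 - <<'E'
from h import *
s=readout.read_state();print(s["position"],s["force"],s["opening"])
im=capture("wrist");cv2.imwrite("pics/w3.png",im);s=readout.read_state();print(s["position"])
E
```

```text
[ 0.5677157  -0.31075583  0.05370225] [-0.22544187 -0.18856226 -0.66067853] 0.8549231094231948
[ 0.56799741 -0.31080128  0.05398518]
```

View pics/w3.png

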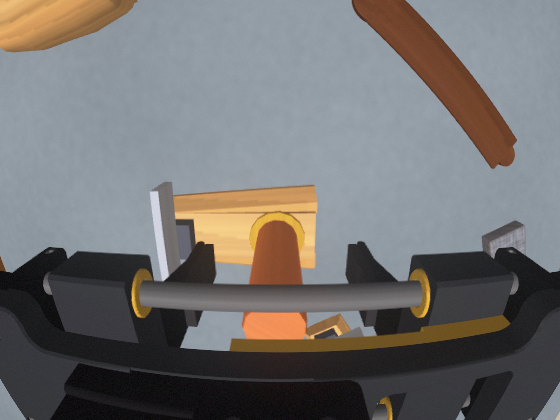

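The handle at (277,290) stands midway between the fingers at (200,290) and (360,290), and the blade is clear of the left finger. I'll close now.

Call:
send_rows([
  [[0,0,0,0,-0.1,0,0],[0,0,0,0,0,0,-0.2],[0,0,0,0,0,0,-0.4],[0,0,0,0,0,0,-1],[0,0,0,0,0,0,-1]],
])

```text
time_s: 4.05
position: [0.5675, -0.3089, 0.0527]
tcp_rot: [[0.993, -0.119, 0.0], [-0.119, -0.993, -0.0], [0.0, 0.0, -1.0]]
force: [-0.4, -0.4, 0.5]
opening: 0.484
```

Call:
send_rows([
  [[0,0,0,0,0,0,-1],[0,0,0,0,0,0,-1],[0,0,0,0,0,-0.5,-1],[0,0,0,0,0,-1,-1],[0,0,0,0,0,-1,-1]],
])

```text
time_s: 4.55
position: [0.5667, -0.3084, 0.0773]
tcp_rot: [[0.993, -0.119, -0.002], [-0.119, -0.993, 0.001], [-0.002, -0.001, -1.0]]
force: [0.6, 0.4, -6.5]
opening: 0.292
```

```bash
python3 - <<'E'
from h import *
im=capture("wrist");cv2.imwrite("pics/w4.png",im);s=readout.read_state();print(s["position"],s["force"],s["moment"],s["opening"])
go([.567,-.15,.075],-90)
E
```

```text
[ 0.56807245 -0.30937673  0.07962375] [ 0.31704643 -0.32085581 -4.50699504] [-0.09081855 -0.00702897  0.00218384] 0.28989057678959124
turn [ 0.07 -0.1  -6.85] shift cm in start axes [ -2.01 -15.81   0.44] in target axes [ -0.11 -15.94   0.46]
```

View pics/w4.png

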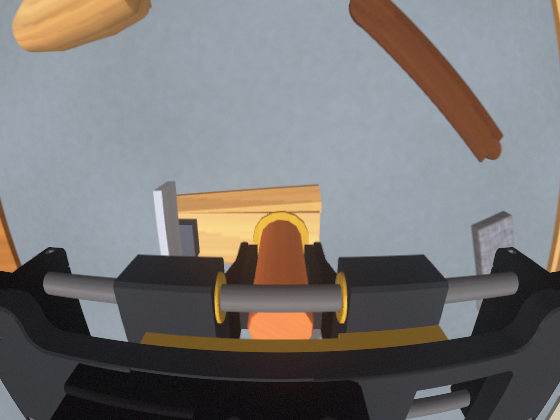

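The scraper is lifted level, with its foot at (250,215) clear of the bench. I'll turn it into line with the dock and approach.

Call:
send_rows([
  [[0,0,-3.5,0,0,0,-1],[0,0,-3.5,0,0,0,-1],[0,0,0,0,-2,0,-1],[0,0,0,0,-3,0,-1],[0,0,0,0,-3,0,-1]],
])

```text
time_s: 5.1
position: [0.567, -0.2277, 0.0778]
tcp_rot: [[1.0, 0.001, 0.0], [0.001, -1.0, 0.0], [0.0, -0.0, -1.0]]
force: [0.7, 0.6, -6.7]
opening: 0.287
```

Call:
send_rows([
  [[0,0,0,0,-3,0,-1],[0,0,0,0,-3,0,-1],[0,0,0,0,-3,0,-1],[0,0,0,0,-2,0,-1],[0,0,0,0,-1,0,-1]],
])

```text
time_s: 5.6
position: [0.5662, -0.106, 0.0779]
tcp_rot: [[1.0, 0.004, -0.001], [0.004, -1.0, 0.001], [-0.001, -0.001, -1.0]]
force: [-0.1, -0.5, -5.9]
opening: 0.295
```

Call:
send_rows([
  [[0,0,0,0,0,0,-1],[0,0,0,0,0,0,-1],[0,0,0,0,0,0,-1],[0,0,0,0,0,0,-1],[0,0,0,0,0,0,-1]],
])

```text
time_s: 6.1
position: [0.567, -0.1098, 0.0775]
tcp_rot: [[1.0, 0.001, 0.0], [0.001, -1.0, -0.0], [0.0, 0.0, -1.0]]
force: [0.3, -0.0, -6.7]
opening: 0.291
```

```bash
python3 - <<'E'
from h import *
m=camera_model("wrist");im=capture("wrist");cv2.imwrite("pics/w5.png",im);s=readout.read_state();print(s["position"],s["force"],s["moment"],s["tcp_rot"])
np.save("w5pose.npy",m["pose"])
go([.567,-.036,.075],-89.85)
t=capture("top")[180:265,205:355];cv2.imwrite("pics/t5.png",cv2.resize(t,None,fx=5,fy=5,interpolation=cv2.INTER_CUBIC))
E
```

```text
[ 0.56690093 -0.10962035  0.07747617] [ 0.38587086  0.9375262  -6.41713837] [-0.08658356  0.02061839  0.0245032 ] [[ 9.99999024e-01  1.39720780e-03 -1.64998501e-05]
 [ 1.39720701e-03 -9.99999023e-01 -4.74061178e-05]
 [-1.65660702e-05  4.73830178e-05 -9.99999999e-01]]
turn [ 0.    0.   -0.07] shift cm in start axes [ 0.02 -7.36  0.25] in target axes [ 0.03 -7.36  0.25]
```

View pics/w5.png

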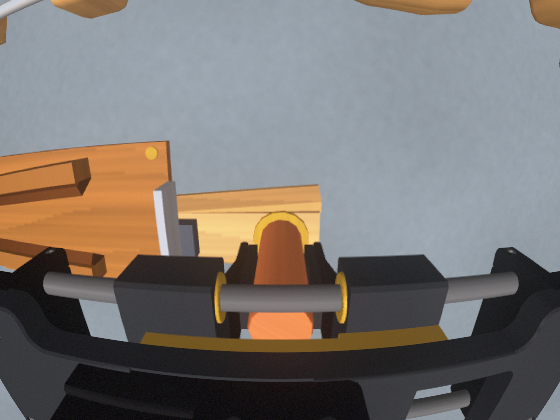

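The wrist view shows the foot in line with the dock. The plate's corner is at (170,142), and the cheeks' mouth ends are at about (88,160) and (105,260). I'll zoom in to get the midline.

```bash
python3 - <<'E'
import cv2
im=cv2.imread("pics/w5.png")[130:280,0:200];cv2.imwrite("pics/w5c.png",cv2.resize(im,None,fx=4,fy=4,interpolation=cv2.INTER_CUBIC))
E
```

```text
(no output)
```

View pics/w5c.png

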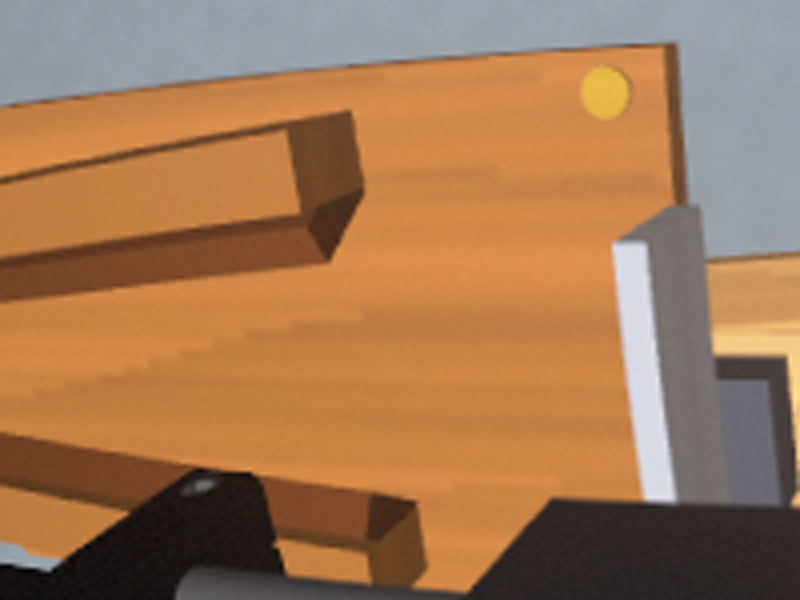

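```bash
python3 - <<'E'
from h import *
m=camera_model("wrist");m["pose"]=np.load("w5pose.npy")
f=lambda u,v,z:np.round(ray("wrist",((u+.5)/4-.5,130+(v+.5)/4-.5),z,m),4)
for n,u,v,z in [("corner",668,44,.008),("edge",678,200,.008),("screw",606,92,.008),("upblocktop",300,213,.032),("uptip",330,262,.032),("uptip8",330,262,.008),("upbot",362,187,.008),("upouttop",290,130,.032),("upoutbot",350,112,.008),("lowtip",368,495,.032),("lowtip8",368,495,.008),("lowtop",368,537,.032),("lowbot",415,503,.008),("lowoutbot",426,565,.008),("longedge",300,70,.008),("bladeTop",630,242,.0815)]: print(n,f(u,v,z))
E
```

```text
corner [ 0.6282 -0.0248  0.008 ]
edge [ 0.5987 -0.0249  0.008 ]
screw [ 0.6198 -0.0116  0.008 ]
upblocktop [0.6032 0.0462 0.032 ]
uptip [0.5935 0.0405 0.032 ]
uptip8 [0.5873 0.0578 0.008 ]
upbot [0.6031 0.0467 0.008 ]
upouttop [0.6191 0.0462 0.032 ]
upoutbot [0.6187 0.0477 0.008 ]
lowtip [0.5456 0.0415 0.032 ]
lowtip8 [0.5338 0.0589 0.008 ]
lowtop [0.536  0.0439 0.032 ]
lowbot [0.5326 0.0463 0.008 ]
lowoutbot [0.5172 0.047  0.008 ]
longedge [0.6282 0.0598 0.008 ]
bladeTop [ 0.6085 -0.0443  0.0815]
```

View pics/t5.png

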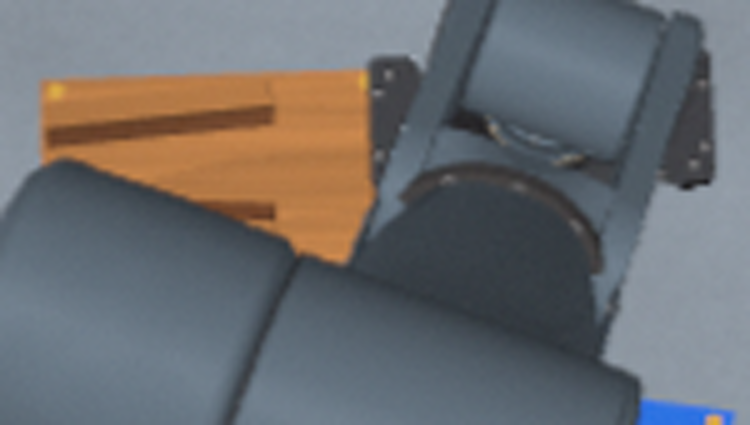

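Call:
send_rows([
  [[0,0,0,0.1,-1.5,0,-1],[0,0,0,0,-2,0,-1],[0,0,0,0,-2,0,-1],[0,0,0,0,-1.2,0,-1],[0,0,0,0,-0.5,0,-1]],
])

```text
time_s: 6.7
position: [0.5673, -0.0351, 0.0775]
tcp_rot: [[1.0, 0.004, -0.001], [0.004, -1.0, 0.0], [-0.001, -0.0, -1.0]]
force: [-0.3, -0.5, -6.4]
opening: 0.291
```

Call:
send_rows([
  [[0,0,0,0,0,0.4,-1],[0,0,0,0,0,0.4,-1],[0,0,0,0,0,0.4,-1],[0,0,0,0,0,0.3,-1],[0,0,0,0,0,0,-1]],
])

```text
time_s: 7.2
position: [0.5673, -0.0374, 0.0618]
tcp_rot: [[1.0, 0.002, -0.001], [0.002, -1.0, 0.0], [-0.001, -0.0, -1.0]]
force: [-0.4, -0.6, -6.8]
opening: 0.295
```

Call:
send_rows([
  [[0,0,0,0,0,0.1,-1],[0,0,0,0,0,0,-1],[0,0,0,0,0,0,-1],[0,0,0,0,0,0,-1],[0,0,0,0,0,0,-1]],
])

```text
time_s: 7.7
position: [0.5678, -0.0369, 0.0617]
tcp_rot: [[1.0, 0.003, 0.0], [0.003, -1.0, -0.0], [0.0, 0.0, -1.0]]
force: [0.9, 0.2, -6.2]
opening: 0.292
```

Call:
send_rows([
  [[0,0,0,0,0,0.05,-1],[0,0,0,0,0,0,-1],[0,0,0,0,0,0.05,-1],[0,0,0,0,0,0,-1],[0,0,0,0,0,0,-1]],
])

```text
time_s: 8.2
position: [0.5678, -0.0369, 0.0605]
tcp_rot: [[1.0, 0.003, 0.0], [0.003, -1.0, 0.0], [0.0, -0.0, -1.0]]
force: [-0.2, 0.2, -7.1]
opening: 0.295
```

```bash
python3 - <<'E'
from h import *
capture("scene")
F=[]
for i in range(3): 
    s=readout.read_state();F.append(np.r_[s["position"],s["force"],s["moment"]]);capture("scene")
print(np.round(F,3))
c=capture("scene")[130:260,180:380];cv2.imwrite("pics/s6.png",cv2.resize(c,None,fx=4,fy=4,interpolation=cv2.INTER_CUBIC))
E
```

```text
[[ 5.680e-01 -3.700e-02  6.100e-02  3.300e-01  2.830e-01 -6.277e+00
  -9.700e-02 -1.500e-02  1.200e-02]
 [ 5.680e-01 -3.700e-02  6.100e-02  9.900e-01  5.360e-01 -6.399e+00
  -7.100e-02  2.600e-02  8.000e-03]
 [ 5.680e-01 -3.700e-02  6.100e-02  6.730e-01 -6.000e-01 -6.732e+00
  -6.500e-02 -1.700e-02 -5.000e-03]]
```

Call:
send_rows([
  [[0,0,0,0,0,0.05,-1],[0,0,0,0,0,0,-1],[0,0,0,0,0,0,-1],[0,0,0,0,0,0,-1],[0,0,0,0,0,0,-1]],
])

```text
time_s: 8.95
position: [0.5678, -0.0369, 0.0604]
tcp_rot: [[1.0, 0.003, 0.0], [0.003, -1.0, -0.0], [0.0, 0.0, -1.0]]
force: [-1.3, -0.3, -0.5]
opening: 0.29
```

Call:
send_rows([
  [[0,0,0,0,0,0.05,-1],[0,0,0,0,0,0,-1],[0,0,0,0,0,0,-1],[0,0,0,0,0,0,-1],[0,0,0,0,0,0,-1]],
])

```text
time_s: 9.45
position: [0.5678, -0.037, 0.0604]
tcp_rot: [[1.0, 0.003, 0.0], [0.003, -1.0, -0.0], [0.0, 0.0, -1.0]]
force: [-3.4, -0.6, 5.6]
opening: 0.293
```

View pics/s6.png

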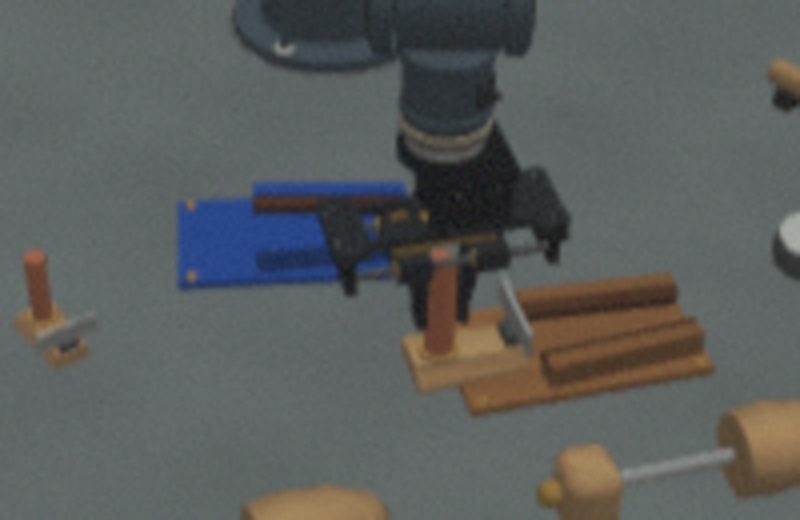

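The crop shows the scraper standing level on the landing, nose just before the mouth, at crop (465,350). Vertical contact stiffness is about 12 N/mm. I'll back off 0.5 mm and slide in.

Call:
send_rows([
  [[0,0,0,0,0,-0.05,-1],[0,0,0,0,-0.5,0,-1],[0,0,0,0,-0.5,0,-1],[0,0,0,0,-0.5,0,-1],[0,0,0,0,0,0,-1]],
])

```text
time_s: 9.95
position: [0.5689, -0.0213, 0.0604]
tcp_rot: [[1.0, 0.003, 0.003], [0.003, -1.0, -0.0], [0.003, 0.0, -1.0]]
force: [0.7, -1.0, 3.9]
opening: 0.286
```

Call:
send_rows([
  [[0,0,0,0,-0.6,0,-1],[0,0,0,0,-0.6,0,-1],[0,0,0,0,-0.6,0,-1],[0,0,0,0,-0.6,0,-1],[0,0,0,0,0,0,-1]],
])

```text
time_s: 10.45
position: [0.5682, 0.0029, 0.0604]
tcp_rot: [[1.0, 0.003, 0.001], [0.003, -1.0, 0.0], [0.001, -0.0, -1.0]]
force: [1.4, -1.2, 4.5]
opening: 0.295
```

Call:
send_rows([
  [[0,0,0,0,-0.4,-0.04,-1],[0,0,0,0,-0.6,0,-1],[0,0,0,0,-0.6,0,-1],[0,0,0,0,-0.6,0,-1],[0,0,0,0,0,0,-1]],
])

```text
time_s: 10.95
position: [0.5674, 0.0255, 0.0605]
tcp_rot: [[1.0, 0.003, -0.0], [0.003, -1.0, 0.001], [-0.0, -0.001, -1.0]]
force: [1.2, -0.2, 3.1]
opening: 0.297
```

Call:
send_rows([
  [[0,0,0,0,-0.4,0,-1],[0,0,0,0,-0.4,0,-1],[0,0,0,0,-0.4,0,-1],[0,0,0,0,-0.4,0,-1],[0,0,0,0,0,0,-1]],
])

```text
time_s: 11.45
position: [0.5675, 0.041, 0.0604]
tcp_rot: [[1.0, 0.003, -0.0], [0.003, -1.0, 0.001], [-0.0, -0.001, -1.0]]
force: [1.4, -2.3, 3.0]
opening: 0.292
```

Call:
send_rows([
  [[0,0,0,0,-0.3,-0.03,-1],[0,0,0,0,-0.3,0,-1],[0,0,0,0,-0.3,0,-1],[0,0,0,0,-0.3,0,-1],[0,0,0,0,0,0,-1]],
])

```text
time_s: 11.95
position: [0.5671, 0.053, 0.0605]
tcp_rot: [[1.0, 0.003, -0.001], [0.003, -1.0, 0.001], [-0.001, -0.001, -1.0]]
force: [-0.4, 0.1, -0.7]
opening: 0.292
```

Call:
send_rows([
  [[0,0,0,0,-0.15,0,-1],[0,0,0,0,-0.15,0,-1],[0,0,0,0,-0.15,0,-1],[0,0,0,0,0,0,-1],[0,0,0,0,0,0,-1]],
])

```text
time_s: 12.45
position: [0.5671, 0.0571, 0.0605]
tcp_rot: [[1.0, 0.002, -0.001], [0.002, -1.0, 0.001], [-0.001, -0.001, -1.0]]
force: [0.5, 0.5, -3.3]
opening: 0.29
```

Call:
send_rows([
  [[0,0,0,0.05,-0.15,0.01,-1],[0,0,0,0,-0.15,0,-1],[0,0,0,0,-0.1,0,-1],[0,0,0,0,0,0,-1],[0,0,0,0,0,0,-1]],
])

```text
time_s: 12.95
position: [0.5679, 0.0609, 0.0605]
tcp_rot: [[1.0, 0.002, -0.0], [0.002, -1.0, 0.0], [-0.0, -0.0, -1.0]]
force: [0.5, 0.5, -3.3]
opening: 0.296
```

Call:
send_rows([
  [[0,0,0,0,-0.1,0,-1],[0,0,0,0,-0.1,0,-1],[0,0,0,0,-0.1,0,-1],[0,0,0,0,0,0,-1],[0,0,0,0,0,0,-1]],
])

```text
time_s: 13.45
position: [0.5678, 0.0639, 0.0605]
tcp_rot: [[1.0, 0.002, -0.0], [0.002, -1.0, 0.0], [-0.0, -0.0, -1.0]]
force: [1.2, 0.3, -5.4]
opening: 0.294
```

Call:
send_rows([
  [[0,0,0,0,-0.1,0.02,-1],[0,0,0,0,-0.1,0,-1],[0,0,0,0,-0.1,0,-1],[0,0,0,0,0,0,-1],[0,0,0,0,0,0,-1]],
])

```text
time_s: 13.95
position: [0.5677, 0.0666, 0.0605]
tcp_rot: [[1.0, 0.003, -0.001], [0.003, -1.0, -0.0], [-0.001, 0.0, -1.0]]
force: [-1.2, -3.0, -2.4]
opening: 0.292
```

Call:
send_rows([
  [[0,0,0,0,-0.1,0.01,-1],[0,0,0,0,-0.1,0,-1],[0,0,0,0,-0.1,0,-1],[0,0,0,0,0,0,-1],[0,0,0,0,0,0,-1]],
])

```text
time_s: 14.45
position: [0.5675, 0.0692, 0.0605]
tcp_rot: [[1.0, 0.003, -0.001], [0.003, -1.0, -0.001], [-0.001, 0.001, -1.0]]
force: [-2.8, -4.6, -0.1]
opening: 0.292
```

Call:
send_rows([
  [[0,0,0,-0.03,0,0,-1],[0,0,0,0,-0.05,0,-1],[0,0,0,0,-0.05,0,-1],[0,0,0,0,0,0,-1],[0,0,0,0,0,0,-1]],
])

```text
time_s: 14.95
position: [0.5674, 0.0702, 0.0605]
tcp_rot: [[1.0, 0.003, -0.001], [0.003, -1.0, -0.001], [-0.001, 0.001, -1.0]]
force: [-2.4, -4.0, -0.6]
opening: 0.291
```

Call:
send_rows([
  [[0,0,0,-0.03,-0.05,0,-1],[0,0,0,-0.03,-0.05,0,-1],[0,0,0,0,-0.05,0,-1],[0,0,0,0,0,0,-1],[0,0,0,0,0,0,-1]],
])

```text
time_s: 15.45
position: [0.5672, 0.0721, 0.0605]
tcp_rot: [[1.0, 0.003, 0.0], [0.003, -1.0, -0.0], [0.0, 0.0, -1.0]]
force: [-1.8, -2.3, -1.1]
opening: 0.289
```

```bash
python3 - <<'E'
from h import *
for i in range(3): 
    s=readout.read_state();print(np.round(np.r_[s["position"],s["force"],s["moment"]],4));capture("wrist")
E
```

```text
[ 0.5672  0.0721  0.0605 -1.8076 -2.3451 -1.0839 -0.6462  0.3503 -0.0518]
[ 5.6720e-01  7.2100e-02  6.0500e-02 -6.8250e-01 -3.3744e+00 -3.5470e-01
 -6.0110e-01  3.8210e-01  1.4000e-03]
[ 0.5672  0.0722  0.0604 -2.0706 -3.8136 -0.0954 -0.6136  0.3812  0.0283]
```

Call:
send_rows([
  [[0,0,0,-0.03,-0.05,0,-1],[0,0,0,-0.02,-0.05,0,-1],[0,0,0,0,-0.05,0,-1],[0,0,0,0,0,0,-1],[0,0,0,0,0,0,-1]],
])

```text
time_s: 16.1
position: [0.5671, 0.0738, 0.0604]
tcp_rot: [[1.0, 0.002, 0.001], [0.002, -1.0, 0.0], [0.001, -0.0, -1.0]]
force: [-0.4, -2.5, -0.1]
opening: 0.294
```

Call:
send_rows([
  [[0,0,0,-0.02,-0.05,0,-1],[0,0,0,0,-0.05,0,-1],[0,0,0,0,-0.05,0,-1],[0,0,0,0,0,0,-1],[0,0,0,0,0,0,-1]],
])

```text
time_s: 16.6
position: [0.5668, 0.0752, 0.0605]
tcp_rot: [[1.0, 0.002, 0.001], [0.002, -1.0, 0.0], [0.001, -0.0, -1.0]]
force: [1.1, -1.0, -0.6]
opening: 0.293
```

Still sliding freely with little force, so I'll carry on.

Call:
send_rows([
  [[0,0,0,0,-0.05,0,-1],[0,0,0,0,-0.05,0,-1],[0,0,0,0,-0.05,0,-1],[0,0,0,0,0,0,-1],[0,0,0,0,0,0,-1]],
])

```text
time_s: 17.1
position: [0.5664, 0.0766, 0.0605]
tcp_rot: [[1.0, 0.002, 0.0], [0.002, -1.0, 0.0], [0.0, -0.0, -1.0]]
force: [0.2, -3.0, 0.7]
opening: 0.29
```

Call:
send_rows([
  [[0,0,0,0,-0.05,0,-1],[0,0,0,0,-0.05,0,-1],[0,0,0,0,-0.05,0,-1],[0,0,0,0,0,0,-1],[0,0,0,0,0,0,-1]],
])

```text
time_s: 17.6
position: [0.5663, 0.0781, 0.0604]
tcp_rot: [[1.0, 0.003, -0.0], [0.003, -1.0, -0.0], [-0.0, 0.0, -1.0]]
force: [0.5, -3.6, 2.2]
opening: 0.293
```

Call:
send_rows([
  [[0,0,0,0,-0.05,-0.02,-1],[0,0,0,0,-0.05,0,-1],[0,0,0,0,-0.05,0,-1],[0,0,0,0,0,0,-1],[0,0,0,0,0,0,-1]],
])

```text
time_s: 18.1
position: [0.5663, 0.0797, 0.0604]
tcp_rot: [[1.0, 0.002, -0.0], [0.002, -1.0, 0.0], [-0.0, -0.0, -1.0]]
force: [0.9, -3.8, -0.9]
opening: 0.294
```

Call:
send_rows([
  [[0,0,0,0,-0.05,0,-1],[0,0,0,0,-0.05,0,-1],[0,0,0,0,-0.05,0,-1],[0,0,0,0,0,0,-1],[0,0,0,0,0,0,-1]],
])

```text
time_s: 18.6
position: [0.5664, 0.0812, 0.0605]
tcp_rot: [[1.0, 0.002, 0.0], [0.002, -1.0, 0.0], [0.0, -0.0, -1.0]]
force: [1.1, -2.1, -1.9]
opening: 0.291
```

Call:
send_rows([
  [[0,0,0,0,-0.05,0,-1],[0,0,0,0,-0.05,0,-1],[0,0,0,0,-0.05,0,-1],[0,0,0,0,0,0,-1],[0,0,0,0,0,0,-1]],
])

```text
time_s: 19.1
position: [0.5664, 0.0815, 0.0605]
tcp_rot: [[1.0, 0.003, -0.0], [0.003, -1.0, -0.002], [-0.0, 0.002, -1.0]]
force: [0.6, -7.5, -2.5]
opening: 0.295
```

Call:
send_rows([
  [[0,0,0,0,-0.05,0,-1],[0,0,0,0,-0.05,0,-1],[0,0,0,0,-0.05,0,-1],[0,0,0,0,0,0,-1],[0,0,0,0,0,0,-1]],
])

```text
time_s: 19.6
position: [0.5664, 0.0816, 0.0606]
tcp_rot: [[1.0, 0.003, -0.0], [0.003, -1.0, -0.003], [-0.0, 0.003, -1.0]]
force: [1.1, -13.0, -0.9]
opening: 0.291
```

Call:
send_rows([
  [[0,0,0,0,-0.03,0,-1],[0,0,0,0,0,0,-1],[0,0,0,0,0,0,-1],[0,0,0,0,0,0,-1],[0,0,0,0,0,0,-1]],
])

```text
time_s: 20.1
position: [0.5664, 0.0816, 0.0605]
tcp_rot: [[1.0, 0.003, -0.0], [0.003, -1.0, -0.004], [-0.0, 0.004, -1.0]]
force: [0.8, -14.1, 0.2]
opening: 0.297
```

```bash
python3 - <<'E'
from h import *
im=capture("wrist");cv2.imwrite("pics/w7.png",im)
for i in range(4): 
    s=readout.read_state();print(np.round(np.r_[s["position"],s["force"],s["moment"]],4),np.round(s["tcp_rot"],4)[:,1:].tolist());capture("wrist")
E
```

```text
[  0.5664   0.0816   0.0606   0.3045 -12.6859  -1.5641  -1.7709  -0.0611
  -0.0667] [[0.0034, -0.0004], [-1.0, -0.0038], [0.0038, -1.0]]
[  0.5664   0.0816   0.0606   1.0218 -13.4832  -1.5762  -1.7841  -0.0841
   0.0165] [[0.0034, -0.0004], [-1.0, -0.0037], [0.0037, -1.0]]
[  0.5665   0.0816   0.0606   0.9171 -13.5386  -1.605   -1.7617  -0.0898
  -0.059 ] [[0.0034, -0.0003], [-1.0, -0.0038], [0.0038, -1.0]]
[  0.5664   0.0816   0.0606   1.0822 -13.4885  -0.0213  -1.7835  -0.1058
   0.0289] [[0.0034, -0.0004], [-1.0, -0.0037], [0.0037, -1.0]]
```

View pics/w7.png

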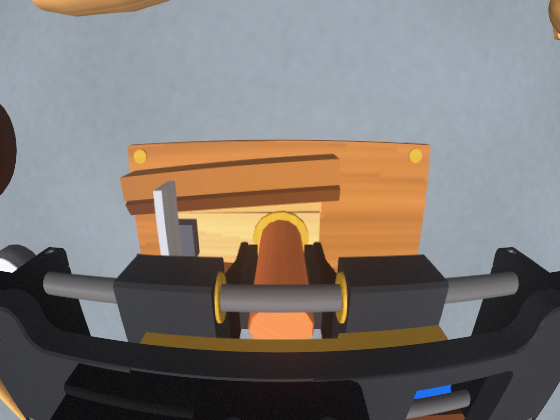

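The wrist view shows the foot between the cheeks, rear end at column 320 just inside the mouth (338). It's aligned, and the push is straight (13.5 N along, about 1 N otherwise). I'll unload it, let go, and see whether it stays.

Call:
send_rows([
  [[0,0,0,0,0.1,0,-1],[0,0,0,0,0.1,0,-1],[0,0,0,0,0.1,0,-1],[0,0,0,0,0,0,-1],[0,0,0,0,0,0,-1]],
])

```text
time_s: 20.85
position: [0.5664, 0.0816, 0.0605]
tcp_rot: [[1.0, 0.003, 0.0], [0.003, -1.0, 0.0], [0.0, -0.0, -1.0]]
force: [1.9, -2.9, -3.1]
opening: 0.296
```

```bash
python3 - <<'E'
from h import *
for i in range(2): 
    s=readout.read_state();print(np.round(np.r_[s["position"],s["force"],s["moment"]],4),np.round(s["tcp_rot"],4)[:,1:].tolist());capture("wrist")
E
```

```text
[ 0.5664  0.0816  0.0605  1.9341 -2.8908 -3.0696 -0.4906 -0.2378 -0.0209] [[0.0027, 0.0001], [-1.0, 0.0], [-0.0, -1.0]]
[ 5.6640e-01  8.1600e-02  6.0500e-02  2.2410e+00 -2.6095e+00 -2.4525e+00
 -4.3710e-01 -2.6880e-01  1.0000e-03] [[0.0026, 0.0001], [-1.0, 0.0], [-0.0, -1.0]]
```

Call:
send_rows([
  [[0,0,0,0.02,0.06,0.02,-1],[0,0,0,0,0,0,-1],[0,0,0,0,0,0,-0.38],[0,0,0,0,0,0,-0.3],[0,0,0,0,0,0,-0.2]],
])

```text
time_s: 21.45
position: [0.566, 0.081, 0.0604]
tcp_rot: [[1.0, 0.003, -0.001], [0.003, -1.0, 0.0], [-0.001, -0.0, -1.0]]
force: [-0.6, -0.2, -0.2]
opening: 0.37
```

Call:
send_rows([
  [[0,0,0,0,0,0,-0.1],[0,0,0,0,0,0,0],[0,0,0,0,0,0,0],[0,0,0,0,0,0,0],[0,0,0,0,0,0,0]],
])

```text
time_s: 21.95
position: [0.5665, 0.0808, 0.0603]
tcp_rot: [[1.0, 0.002, -0.0], [0.002, -1.0, 0.0], [-0.0, -0.0, -1.0]]
force: [-0.5, -1.1, 0.2]
opening: 0.495
```

```bash
python3 - <<'E'
from h import *
a=cv2.imread("pics/w7.png");im=capture("wrist");cv2.imwrite("pics/w8.png",im)
for i in range(2): 
    s=readout.read_state();print(np.round(np.r_[s["position"],s["force"],s["moment"]],4),s["opening"]);capture("wrist")
cv2.imwrite("pics/w78.png",np.vstack([cv2.resize(x[125:275,110:360],None,fx=3,fy=2,interpolation=cv2.INTER_CUBIC) for x in (a,im)]))
E
```

```text
[ 0.5665  0.0808  0.0603 -0.0282  0.3337  0.0763 -0.0021  0.0071 -0.005 ] 0.4968332554152347
[ 0.5665  0.0808  0.0603 -0.4273  0.1696  0.4814  0.0168 -0.0095 -0.0253] 0.503275425629734
```

Let go, the forces read zero. I'll regrip with the tool centred to shed any stored yaw, then push once more to see whether it advances, which would mean it had jammed short.

Call:
send_rows([
  [[0,0,0,0,-0.08,0,-0.1],[0,0,0,0,0,0,-0.25],[0,0,0,0,0,0,-0.35],[0,0,0,0,0,0,-0.4],[0,0,0,0,0,0,-1]],
])

```text
time_s: 22.6
position: [0.5666, 0.0815, 0.0603]
tcp_rot: [[1.0, 0.003, 0.0], [0.003, -1.0, -0.0], [0.0, 0.0, -1.0]]
force: [-0.4, 0.2, -0.6]
opening: 0.29
```

Call:
send_rows([
  [[0,0,0,0,0,0,-1],[0,0,0,0,0,0,-1],[0,0,0,0,0,0,-1],[0,0,0,0,0,0,-1],[0,0,0,0,0,0,-1]],
])

```text
time_s: 23.1
position: [0.5666, 0.0815, 0.0603]
tcp_rot: [[1.0, 0.003, 0.0], [0.003, -1.0, -0.0], [0.0, 0.0, -1.0]]
force: [-0.1, -0.5, -0.1]
opening: 0.292
```

Call:
send_rows([
  [[0,0,0,0,-0.05,0,-1],[0,0,0,0,-0.05,0,-1],[0,0,0,0,-0.05,0,-1],[0,0,0,0,-0.05,0,-1],[0,0,0,0,0,0,-1]],
])

```text
time_s: 23.6
position: [0.5665, 0.0817, 0.0604]
tcp_rot: [[1.0, 0.003, -0.0], [0.003, -1.0, -0.003], [-0.0, 0.003, -1.0]]
force: [-0.4, -8.8, 0.6]
opening: 0.29
```

Call:
send_rows([
  [[0,0,0,0,-0.05,0,-1],[0,0,0,0,-0.05,0,-1],[0,0,0,0,-0.03,0,-1],[0,0,0,0,0,0,-1],[0,0,0,0,0,0,-1]],
])

```text
time_s: 24.1
position: [0.5666, 0.0817, 0.0604]
tcp_rot: [[1.0, 0.004, -0.001], [0.004, -1.0, -0.004], [-0.001, 0.004, -1.0]]
force: [-0.7, -13.3, 0.4]
opening: 0.291
```

Call:
send_rows([
  [[0,0,0,0,0,0,-1],[0,0,0,0,0,0,-1],[0,0,0,0,0,0,-1],[0,0,0,0,0,0,-1],[0,0,0,0,0,0,-1]],
])

```text
time_s: 24.6
position: [0.5666, 0.0817, 0.0604]
tcp_rot: [[1.0, 0.004, -0.001], [0.004, -1.0, -0.004], [-0.001, 0.004, -1.0]]
force: [-2.2, -12.9, 1.0]
opening: 0.287
```

No advance at 13 N and everything straight, so it's tight. Unloading, letting go and withdrawing upwards.

Call:
send_rows([
  [[0,0,0,-0.02,0.1,0,-1],[0,0,0,0,0.1,0,-1],[0,0,0,0,0.1,0,-1],[0,0,0,0,0.05,0,-1],[0,0,0,0,0,0,-1]],
])

```text
time_s: 25.1
position: [0.5665, 0.0816, 0.0603]
tcp_rot: [[1.0, 0.003, 0.0], [0.003, -1.0, 0.0], [0.0, -0.0, -1.0]]
force: [1.3, -1.3, -0.3]
opening: 0.292
```

Call:
send_rows([
  [[0,0,0,0,0,0,-0.38],[0,0,0,0,0,0,-0.3],[0,0,0,0,0,0,-0.1],[0,0,0,0,0,0,0.2],[0,0,0,0,0,0,0.3]],
])

```text
time_s: 25.6
position: [0.5662, 0.0816, 0.0604]
tcp_rot: [[1.0, 0.003, -0.0], [0.003, -1.0, 0.0], [-0.0, -0.0, -1.0]]
force: [0.8, 0.2, 0.3]
opening: 0.538
```

Call:
send_rows([
  [[0,0,0,0,0,0,0.3],[0,0,0,0,0,0,0.3],[0,0,0,0,0,-1,0.3],[0,0,0,0,0,-2,0.3],[0,0,0,0,0,-3,0.3]],
])

```text
time_s: 26.1
position: [0.5651, 0.0814, 0.1202]
tcp_rot: [[1.0, 0.002, -0.004], [0.002, -1.0, 0.0], [-0.004, -0.0, -1.0]]
force: [0.1, -0.1, 0.1]
opening: 0.654
```

Call:
send_rows([
  [[0,0,0,0,0,-3,0.3],[0,0,0,0,0,-3,0.3],[0,0,0,0,0,-3,0.3],[0,0,0,0,0,-1,0.3],[0,0,0,0,0,0,0.3]],
])

```text
time_s: 26.6
position: [0.5673, 0.0814, 0.2223]
tcp_rot: [[1.0, 0.003, 0.004], [0.003, -1.0, -0.0], [0.004, 0.0, -1.0]]
force: [0.8, 0.2, 0.2]
opening: 0.648
```

```bash
python3 - <<'E'
from h import *
capture("wrist");capture("wrist")
m=camera_model("wrist");im=capture("wrist");cv2.imwrite("pics/w9.png",im);s=readout.read_state();print(s["position"],s["force"])
hsv=cv2.cvtColor(im,cv2.COLOR_BGR2HSV)
e=proj("wrist",[.5666,.0817,.124],m);print("expect handle top",e)
x,y=np.round(e).astype(int);print(im[y-1:y+2,x-1:x+2].mean((0,1)))
ref=im[y,x].astype(int)
mk=(np.abs(im.astype(int)-ref).max(2)<30).astype(np.uint8)
n,l,st,c=cv2.connectedComponentsWithStats(mk);k=l[y,x];print("disc",st[k],c[k],ray("wrist",c[k],.124,m))
# blade: bright grey near expected ends
for X in ([.6066,.1477,.062],[.5266,.1477,.062]):print("blade end exp",proj("wrist",X,m))
g=((hsv[...,1]<40)&(hsv[...,2]>185)).astype(np.uint8);n,l,st,c=cv2.connectedComponentsWithStats(g)
for i in range(1,n):
    if 40<st[i,4]<2000: print(st[i],c[i].round(1),ray("wrist",c[i],.062,m).round(4),cv2.minAreaRect(np.argwhere(l==i)[:,::-1].astype(np.float32)))
E
```

```text
[0.56509483 0.08143899 0.21879783] [-0.22125883 -0.0504429  -0.07029425]
expect handle top [281.1817238  208.25546149]
[ 96.11111111 154.         247.77777778]
disc [266 193  29  29 648] [280.11882716 206.94290123] [0.56773118 0.08258247 0.124     ]
blade end exp [215.00386939 151.32207193]
blade end exp [218.60119719 226.86986859]
[217   5  94  13 785] [263.7  10.5] [0.7477 0.0992 0.062 ] ((263.4323425292969, 10.56200885772705), (9.248588562011719, 93.36726379394531), 87.30571746826172)
[541  43  19  10 123] [550.   47.9] [ 0.7582 -0.2543  0.062 ] ((549.93603515625, 47.85200881958008), (19.31962776184082, 6.350433826446533), 10.30484676361084)
[212 151   9  77 349] [216.  188.7] [0.5681 0.1483 0.062 ] ((215.92640686035156, 189.032470703125), (76.1611099243164, 4.634090900421143), 86.76029968261719)
[  68  207   42   48 1545] [ 88.1 230.4] [0.5188 0.3124 0.062 ] ((87.9000015258789, 230.30001831054688), (50.53513717651367, 38.013153076171875), 63.43495178222656)
[539 242  21  14  43] [549.3 248.7] [ 0.4879 -0.3026  0.062 ] ((549.1812744140625, 248.81088256835938), (1.8715204000473022, 23.825899124145508), 59.74356460571289)
```

It stays upright: handle (0.5677, 0.0826), blade (0.5681, 0.1483). The stop came abruptly though, over less than 1 mm of travel. I'll recheck once for a jam with a push of the same size, this time countering the pitch couple.

Call:
send_rows([
  [[0,0,0,0,0,3,0.3],[0,0,0,0,0,3,0.3],[0,0,0,0,0,3,0.3],[0,0,0,0,0,3,0.3],[0,0,0,0,0,2,0.3]],
])

```text
time_s: 27.25
position: [0.5636, 0.0815, 0.0764]
tcp_rot: [[1.0, 0.002, -0.007], [0.002, -1.0, 0.0], [-0.007, -0.0, -1.0]]
force: [-0.4, -0.2, 0.8]
opening: 0.649
```

Call:
send_rows([
  [[0,0,0,0,0,1,0.3],[0,0,0,0,0,1,0],[0,0,0,0,0,0,-0.2],[0,0,0,0,0,0,-0.35],[0,0,0,0,0,0,-0.4]],
])

```text
time_s: 27.75
position: [0.5671, 0.0814, 0.0613]
tcp_rot: [[1.0, 0.003, 0.002], [0.003, -1.0, -0.0], [0.002, 0.0, -1.0]]
force: [0.5, 1.2, 0.5]
opening: 0.372
```

Call:
send_rows([
  [[0,0,0,0,0,0,-1],[0,0,0,0,0,0,-1],[0,0,0,0,0,0,-1],[0,0,0,0,0,0,-1],[0,0,0,0,0,0,-1]],
])

```text
time_s: 28.25
position: [0.5671, 0.0815, 0.0613]
tcp_rot: [[1.0, 0.002, 0.002], [0.002, -1.0, 0.0], [0.002, -0.0, -1.0]]
force: [-0.2, 0.8, 6.4]
opening: 0.292
```

Call:
send_rows([
  [[0,0,0,0,-0.05,0,-1],[0,0,0,0,-0.05,0,-1],[0,0,0,0,-0.05,0,-1],[0,0,0,0,-0.05,0,-1],[0,0,0,0,0,0,-1]],
])

```text
time_s: 28.75
position: [0.5671, 0.0816, 0.0613]
tcp_rot: [[1.0, 0.003, 0.002], [0.003, -1.0, -0.003], [0.002, 0.003, -1.0]]
force: [-0.5, -6.3, 5.8]
opening: 0.294
```

```bash
python3 - <<'E'
from h import *
for i in range(3): 
    s=readout.read_state();print(np.round(np.r_[s["position"],s["force"],s["moment"]],4),np.round(s["tcp_rot"],4)[:,1:].tolist());capture("wrist")
E
```

```text
[ 5.6710e-01  8.1600e-02  6.1300e-02 -4.9850e-01 -6.2723e+00  5.7895e+00
 -6.3670e-01  1.6700e-01  4.4000e-03] [[0.0033, 0.0016], [-1.0, -0.0026], [0.0026, -1.0]]
[ 0.5671  0.0816  0.0614 -0.4692 -6.2633  6.7697 -0.6103  0.1188 -0.0304] [[0.0032, 0.0016], [-1.0, -0.0026], [0.0026, -1.0]]
[ 5.6710e-01  8.1600e-02  6.1400e-02  1.0780e-01 -4.2899e+00  6.5892e+00
 -6.5570e-01  1.3380e-01 -4.6000e-03] [[0.0032, 0.0016], [-1.0, -0.0025], [0.0026, -1.0]]
```

Call:
send_rows([
  [[0,0,0,0,0,-0.05,-1],[0.2,0,0,0,-0.03,0,-1],[0.2,0,0,0,-0.03,0,-1],[0,0,0,0,0,0,-1],[0,0,0,0,0,0,-1]],
])

```text
time_s: 29.4
position: [0.5671, 0.0818, 0.0614]
tcp_rot: [[1.0, 0.004, 0.001], [0.004, -1.0, 0.003], [0.001, -0.003, -1.0]]
force: [-0.5, -6.3, 3.7]
opening: 0.293
```

```bash
python3 - <<'E'
from h import *
for i in range(3): 
    s=readout.read_state();print(np.round(np.r_[s["position"],s["force"],s["moment"]],4),np.round(s["tcp_rot"],4)[:,1:].tolist());capture("wrist")
E
```

```text
[ 0.5671  0.0818  0.0614 -0.5342 -6.3133  3.6932 -1.3936  0.054  -0.0434] [[0.0041, 0.0014], [-1.0, 0.0033], [-0.0033, -1.0]]
[ 0.5671  0.0818  0.0613 -1.5282 -7.2472  3.5099 -1.3771  0.0357 -0.0887] [[0.0041, 0.0014], [-1.0, 0.0033], [-0.0033, -1.0]]
[ 0.567   0.0818  0.0613  0.0098 -6.944   2.8583 -1.3685  0.0535 -0.1025] [[0.004, 0.0013], [-1.0, 0.0033], [-0.0033, -1.0]]
```

Call:
send_rows([
  [[0.1,0,0,0,-0.05,-0.02,-1],[0.1,0,0,0,-0.05,0,-1],[0,0,0,0,-0.05,0,-1],[0,0,0,0,0,0,-1],[0,0,0,0,0,0,-1]],
])

```text
time_s: 30.05
position: [0.5671, 0.0822, 0.0614]
tcp_rot: [[1.0, 0.005, 0.001], [0.005, -1.0, 0.005], [0.001, -0.005, -1.0]]
force: [-0.3, -9.8, 2.4]
opening: 0.294
```

```bash
python3 - <<'E'
from h import *
for i in range(3): 
    s=readout.read_state();print(np.round(np.r_[s["position"],s["force"],s["moment"]],4),np.round(s["tcp_rot"],4)[:,1:].tolist());capture("wrist")
E
```

```text
[ 0.5671  0.0822  0.0614 -0.2987 -9.7658  2.4366 -2.2193  0.025  -0.0561] [[0.0051, 0.0011], [-1.0, 0.005], [-0.005, -1.0]]
[ 0.567   0.0822  0.0614 -0.7709 -9.2568  1.5891 -2.1305  0.0251 -0.0946] [[0.0051, 0.0011], [-1.0, 0.005], [-0.005, -1.0]]
[ 0.567   0.0822  0.0614  0.7382 -8.5245  1.571  -2.153   0.0324 -0.0197] [[0.005, 0.0011], [-1.0, 0.005], [-0.005, -1.0]]
```

It's advancing slightly with the line of push lowered, so I'll build up to about 13 N.

Call:
send_rows([
  [[0,0,0,0,-0.05,-0.02,-1],[0,0,0,0,-0.05,0,-1],[0,0,0,0,-0.03,0,-1],[0,0,0,0,0,0,-1],[0,0,0,0,0,0,-1]],
])

```text
time_s: 30.7
position: [0.567, 0.0825, 0.0614]
tcp_rot: [[1.0, 0.005, 0.001], [0.005, -1.0, 0.004], [0.001, -0.004, -1.0]]
force: [0.3, -13.9, 0.1]
opening: 0.288
```

Call:
send_rows([
  [[0,0,0,0,-0.02,0,-1],[0,0,0,0,-0.02,0,-1],[0,0,0,0,0,0,-1],[0,0,0,0,0,0,-1],[0,0,0,0,0,0,-1]],
])

```text
time_s: 31.2
position: [0.567, 0.0825, 0.0614]
tcp_rot: [[1.0, 0.005, 0.001], [0.005, -1.0, 0.003], [0.001, -0.003, -1.0]]
force: [-0.2, -13.9, 1.0]
opening: 0.292
```

```bash
python3 - <<'E'
from h import *
for i in range(3): 
    s=readout.read_state();print(np.round(np.r_[s["position"],s["force"],s["moment"]],4),np.round(s["tcp_rot"],4)[:,1:].tolist());capture("wrist")
E
```

```text
[  0.567    0.0825   0.0614  -0.1763 -13.8886   1.0029  -2.7249  -0.0203
  -0.1097] [[0.0054, 0.0007], [-1.0, 0.0032], [-0.0032, -1.0]]
[  0.567    0.0825   0.0614   0.1916 -14.377    0.8976  -2.7066   0.0795
  -0.0952] [[0.0054, 0.0007], [-1.0, 0.0033], [-0.0033, -1.0]]
[ 5.67000e-01  8.25000e-02  6.14000e-02 -1.09970e+00 -1.40258e+01
 -4.41700e-01 -2.69700e+00 -1.13000e-02 -7.14000e-02] [[0.0053, 0.0007], [-1.0, 0.0033], [-0.0032, -1.0]]
```

Steady at 14 N and no longer advancing, with side and vertical forces under 1 N. Unload push and tilt together, then release.

Call:
send_rows([
  [[-0.15,0,0,0,0.08,0,-1],[-0.15,0,0,0,0.08,0,-1],[-0.15,0,0,0,0.08,0,-1],[-0.15,0,0,0,0.08,0,-1],[0,0,0,0,0,0,-1]],
])

```text
time_s: 31.85
position: [0.567, 0.0823, 0.0614]
tcp_rot: [[1.0, 0.003, 0.001], [0.003, -1.0, -0.002], [0.001, 0.002, -1.0]]
force: [1.2, -6.5, -0.3]
opening: 0.288
```

```bash
python3 - <<'E'
from h import *
for i in range(2): 
    s=readout.read_state();print(np.round(np.r_[s["position"],s["force"],s["moment"]],4),np.round(s["tcp_rot"],4)[:,1:].tolist());capture("wrist")
E
```

```text
[ 0.567   0.0823  0.0614  1.1945 -6.4789 -0.3403 -0.7616 -0.0433 -0.0673] [[0.0029, 0.0011], [-1.0, -0.0022], [0.0022, -1.0]]
[ 0.567   0.0823  0.0614  0.1914 -6.769   1.016  -0.6927 -0.1193 -0.0719] [[0.003, 0.0012], [-1.0, -0.0022], [0.0023, -1.0]]
```

Call:
send_rows([
  [[0,0,0,0,0.08,0,-1],[0,0,0,0,0.08,0,-1],[0,0,0,0,0,0,-1],[0,0,0,0,0,0,-1],[0,0,0,0,0,0,-1]],
])

```text
time_s: 32.45
position: [0.567, 0.0823, 0.0614]
tcp_rot: [[1.0, 0.003, 0.001], [0.003, -1.0, -0.0], [0.001, 0.0, -1.0]]
force: [2.6, -3.0, -0.3]
opening: 0.294
```

Call:
send_rows([
  [[0,0,0,0,0,0,-0.38],[0,0,0,0,0,0,-0.3],[0,0,0,0,0,0,-0.1],[0,0,0,0,0,0,0.2],[0,0,0,0,0,0,0.3]],
])

```text
time_s: 32.95
position: [0.5659, 0.0827, 0.0611]
tcp_rot: [[1.0, 0.003, -0.001], [0.003, -1.0, 0.0], [-0.001, -0.0, -1.0]]
force: [0.2, 0.5, -0.4]
opening: 0.541
```

Call:
send_rows([
  [[0,0,0,0,0,0,0.3],[0,0,0,0,0,0,0.3],[0,0,0,0,0,-1,0.3],[0,0,0,0,0,-2,0.3],[0,0,0,0,0,-3,0.3]],
])

```text
time_s: 33.45
position: [0.5651, 0.0824, 0.1211]
tcp_rot: [[1.0, 0.002, -0.004], [0.002, -1.0, 0.0], [-0.004, -0.0, -1.0]]
force: [0.5, -0.2, 0.4]
opening: 0.645
```

Call:
send_rows([
  [[0,0,0,0,0,-3,0.3],[0,0,0,0,0,-3,0.3],[0,0,0,0,0,-3,0.3],[0,0,0,0,0,-1,0.3],[0,0,0,0,0,0,0.3]],
])

```text
time_s: 33.95
position: [0.5674, 0.0824, 0.2232]
tcp_rot: [[1.0, 0.003, 0.004], [0.003, -1.0, -0.0], [0.004, 0.0, -1.0]]
force: [-0.3, 0.2, -0.6]
opening: 0.651
```

Call:
send_rows([
  [[0,0,0,0,0,0,0.3],[0,0,0,0,0,0,0.3],[0,0,0,0,0,0,0.3],[0,0,0,0,0,0,0.3],[0,0,0,0,0,0,0.3]],
])

```text
time_s: 34.45
position: [0.5661, 0.0824, 0.2206]
tcp_rot: [[1.0, 0.003, -0.001], [0.003, -1.0, 0.0], [-0.001, -0.0, -1.0]]
force: [-0.4, -0.1, -0.5]
opening: 0.654
```

```bash
python3 - <<'E'
from h import *
m=camera_model("wrist");im=capture("wrist");cv2.imwrite("pics/w10.png",im);s=readout.read_state();print(s["time_s"],s["position"],s["force"])
hsv=cv2.cvtColor(im,cv2.COLOR_BGR2HSV)
x,y=np.round(proj("wrist",[.567,.0825,.124],m)).astype(int);ref=im[y,x].astype(int)
n,l,st,c=cv2.connectedComponentsWithStats((np.abs(im.astype(int)-ref).max(2)<30).astype(np.uint8));k=l[y,x];print("disc",st[k],ray("wrist",c[k],.124,m))
n,l,st,c=cv2.connectedComponentsWithStats(((hsv[...,1]<40)&(hsv[...,2]>185)).astype(np.uint8))
i=l[180:200,205:225].max();print("blade",st[i],ray("wrist",c[i],.062,m),cv2.minAreaRect(np.argwhere(l==i)[:,::-1].astype(np.float32))[2])
E
```

```text
34.5 [0.56621206 0.08241509 0.22074872] [ 0.29685404  0.10665005 -0.44019267]
disc [266 194  29  28 642] [0.567765   0.08327803 0.124     ]
blade [213 152   8  76 345] [0.56858043 0.14896838 0.062     ] 86.98721313476562
```

```bash
python3 -c "
from rig import *
print(bot.hand_in())"
```

```text
the job is handed in; nothing more can be done
None
```

I stood the larger copper-handled scraper in the brown dock, pushed it tight and let go. It stayed upright and still with the gripper clear of it. I handed the job in at about 34.5 s, well under the 64 s limit.

- **Seating:** I slid it blade end first along the way. It stopped abruptly at about 13 N, within 1 mm of travel, so I suspected it had jammed short. It also held when I let go, and did not advance on a second push of 13 N. I then pushed again with the tool tilted to counter the tipping, at no more than about 14 N. It went in about 0.7 mm further and was tight, with side and vertical forces of about 1 N.
- **Final position:** the origin is about 38 mm past the mouth, against a mean of 37 mm.
- **Last checks after letting go:**
  - Handle top measured at (0.568, 0.083) and blade at (0.569, 0.149).
  - Both moved forward by the same amount, so the foot did not tilt or slip back.
  - The force on the tool was near zero.
- **Not checked:**
  - I did no pull or lift test of the grip.
  - I had used all 12 pictures, so the final views were only measured by script, not looked at.
  - I did not re-measure the other things on the bench; the arm's path stayed clear of them.

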